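Take the bit tote off the keepered hooks and dock it behind its catch

TASK

Take the drill-bit tote off its twin hook: push the tote's own bar outward against the two yellow sprung keepers until it is clear of the beaks, then lift it off so that the keepers spring shut. Set it on the bench in front of the wooden dock and slide it fully home, so that its base lifts the red catch by its ramp and the catch drops shut behind it; then let go. Keep the tote upright, do not touch the keepers or the catch with the robot itself, and leave the other things on the bench where they are.

Things in the scene. Friction and masses are not known exactly. Their poses are not given: they have to be found in the camera images.
- hook_stand: Grey steel stand fixed to the bench: 12 mm base plate, back plate (inner face x = 85 mm) up to z = 174 mm, its highest part. Two equal dark hooks, 8 mm thick at y = +50 and -50 mm (92 mm free between), carry the tote's bar. Origin: on the bench below the middle of the seats. x runs from the hooks' mouth to the back plate, y along the hung bar, z up.
- hook_seat (a point): Middle of the two seats, at stand (0, 0, 140) mm. In each hook the flat seat runs from x = -7 to the throat at x = 23 mm; the lower arm's nose ends at x = -13 mm. The bar leaves level towards -x, pushing the keepers outward. Once free, its underside must rise above z = 162 mm to pass over the keepers.
- beak_tip (a point): Between the tips of the two fixed beaks, at stand (-11, 0, 161) mm. Each beak covers its seat from the throat to x = -11 mm, underside z = 161, top z = 173 mm, so the bar cannot go straight up: its rear face must first be in front of x = -11 mm.
- keeper_left (a joint): Yellow sprung keeper of the hook at stand y = +50 mm: a tongue 5 x 7 x 60 mm on a pivot at stand x = -17, z = 100 mm, closing the mouth (inner face x = -14.5, tip z = 160 mm). rad, 0 = shut (upright), positive = leaning outward to stand -x, stop at 1.1. Spring torque 0.04 N m at 0, rising 0.08 N m per rad; shuts by itself.
- keeper_right (a joint): The same keeper on the hook at stand y = -50 mm.
- keeper_left_tip (a point): Free upper end of the left keeper. The pivots' lowest steel is at z = 94 mm: the tote's base must stay below that height until the whole base is in front of stand x = -25 mm.
- bit_tote: Plywood tote with a steel bail, about 0.6 kg: base plate 90 (x) x 180 (y) x 16 (z) mm, origin at the centre of its underside, z up. A block with drill bits is fixed in its middle (44 x 70 mm, top at 57 mm). Nylon underside, friction about 0.15. Same when turned half round. At the start its bar lies on the hook seats, base underside 43 mm above the bench, its y along the stand's y.
- bit_tote_bar (a point): Centre of the tote's wooden bar, the place to grip (across x, between the hooks): section 14 x 14 mm, 124 mm long along y, centre 104 mm above the tote's underside. A-shaped 8 mm steel rods at y = +-66 mm carry it, feet at x = +-26 mm; outside them the base is a flat flange 20 mm wide.
- dock: Light wooden dock screwed to the bench, without a floor: the tote slides on the bench. Origin: at bench level where the tote's origin is when fully home; x is the way the tote is pushed in (open side at -x), z up. Rails 22 mm high, inner faces y = +-94 mm; left one from x = -49 with a flare from x = -85 mm, right one from x = -46 mm. Back stop face x = 50 mm, 26 mm high.
- dock_entry (a point): Point on the bench 155 mm before the dock's origin (dock x = -155 mm): where to set the tote's origin down, long side across, before sliding it in. It cannot be let down from above into the dock: the catch's nose and a lip on the stop (over |y| < 56 mm from x = 41 mm, underside z = 20 mm) cover the base's edges. Pressed down or rushed while sliding, it tips.
- catch (a joint): Red gravity catch, an arm along the dock's right (-y) rail; pivot at dock (36, -100, 24) mm, nose over the lane at y = -104 to -80 mm. rad, 0 = down, positive = nose lifted. The ramp on its front rises from z = 4 at x = -62 to z = 20 at x = -98 mm, so the edge of the tote's base lifts it (about 0.14 rad, under 2 N); it falls by its weight behind the base.
- catch_nose (a point): Lower rear edge of the catch's nose, at dock (-52, -92, 4) mm when down: 7 mm behind the base of a tote that is fully home.
- glue_bottle: Bystander: white glue bottle, standing, 38 x 56 x 146 mm, origin at its foot.
- pliers: Bystander: red-handled pliers lying, 56 x 142 x 14 mm, long along y.
- tape_roll: Bystander: roll of masking tape lying, 83 mm across, 20 mm high.
- sanding_block: Bystander: cork sanding block, 42 x 75 x 27 mm.
- black_bracket: Bystander: black angle bracket, 70 x 90 x 65 mm.
- screwdriver: Bystander: screwdriver with orange grip lying, 26 x 190 x 26 mm, long along y.
- lath_1: Bystander: planed lath lying at the bench's edge, 32 x 190 x 10 mm, long along y.
Things that resemble listed ones, but are neither listed nor needed, are in the scene too. Several things have the shape of the hook_stand; the one meant has the colours described above.

How it is judged:
By the outcome, as a careful person would: the job done as asked, in the order asked, and still so for the second after the job is handed in, with the robot touching nothing.
It also fails if it takes over 51 s, if anything falls off the work surface, if the arm or the gripper's body presses on something with over 40 N, if the wrist force passes 120 N, or if a joint passes its speed limit or range.

ROBOT

A 7-joint arm with a two-finger parallel gripper is mounted at the origin on a cart in front of the work surface, level with it; the furniture and walls round the work are solid. World frame = base frame: x ahead of the robot, y to its left, z up, the work surface at z = 0. Lengths are in mm, angles in rad, forces in N, time in s.
With the tool pointing down it reaches from about 350 to 900 mm from the base axis. Payload 19.9 kg.
Tool frame: the origin (TCP) lies between the finger pads; the fingertips stand 14 mm ahead of it and the grasp point (between the pads) lies 5 mm behind it; z points along the fingers, y is the line along which they close (so a half turn about z gives the same grasp; the last joint's range is limited). The gripper opens to 85 mm and grips with 20 to 120 N. Pads are 22 mm wide; open, the fingers measure 114 mm over their backs; the gripper's body (76 mm by 85 mm) begins 54 mm behind the grasp point. The pads swing forward as they close: fully open they stand 13 mm farther back than shut.
Start: joints at [-1.377, 0.417, -0.01, 1.614, 0.005, 1.111, -0.053], TCP at [146.003, 607.689, 245.26] pointing down, gripper open.
Joint ranges: [-2.81, 2.81], [-0.39, 2.02], [-1.27, 1.25], [0.06, 2.57], [-1.19, 4.33], [0.19, 2], [-2.82, 2.82]. Speed limits (rad/s): [1.89, 1.89, 2.39, 2.39, 3.01, 3.01, 3.01].

INTERFACE

Orientations are given as a unit quaternion [x, y, z, w].
In Python, from station import * gives the robot as it stands. The module is installed in compiled form; this text tells all that it offers.
- The arm moves only by the tool carry_out, never from a script. Its arguments are lists of equal length, an entry for each row: "travel": the shift along the tool's x, y, z in m, a list of three; "roll": the turn about the tool's z in degrees; "fingers": the finger opening in m, from 0 to 0.0854. A call has 1 to 20 rows; each row is the pose to reach, as a shift and turn from the pose commanded when the call began, along the tool's axes at that moment; what a row does not reach only later rows make up. A row lasts 1/10 s, in which the tool goes at most 50 mm and 8.59 degrees, less where a joint would pass 70% of its speed; a pose out of reach is approached as far as the arm can. A call with a gripper value outside its range is refused whole. The fingers move at their own pace and stop on an object; "squeeze" is the grip in N (left out, the last holds). Time passes only in rows, so rows that repeat a pose let the fingers close. It gives the time, the measured TCP pose, the force and the opening at its end, in the units of the state.
- observe(): the state, without advancing time (a new reading comes with each control period).
- snapshot(name): name is "side" or "top"; returns a dict with "image" (420x560x3 uint8, red, green, blue), "camera_matrix" (3x3 intrinsics, pixels), "pose" (4x4, takes a point from camera to world coordinates). Camera axes: x right, y up, looking along -z (the intrinsics and any distortion apply to the point x, -y, -z); pixel columns grow to the right and rows downward; lengths in mm; the calibration is good to about 2 mm. A picture is of the moment at which its call begins. There is no depth.
- hand_in(): hands the job in, once; it reports no verdict.
The state is a dict: "clock": time; "qpos": joint angles; "qvel": joint speeds; "tau": joint torques, N m; "position": TCP position; "tcp_rot": TCP orientation; "force": force on the tool from outside, world axes, zero at the start; "wrist_torque": the same for the moment, N m; "width": opening from 0.0 (shut) to 1.0 (fully open).
Only numpy, scipy, OpenCV 4.12 (cv2) and the standard library are available. Lean on these libraries where they do the work, as an engineer would, in place of code of your own. Each camera call takes 0.05 s, during which the arm holds its last target. There are 200 camera calls.

## Working session

There is one attempt and no reset: what is moved stays moved. The work goes in short steps, Python scripts to look and compute and a tool call to move; the robot and the scene stay as the last step left them, time stands still between calls to the robot, and variables do not carry over. Pictures are saved under pics/ and viewed, on a budget of 10 in all, crops included, one or two more only if the job needs it, and the job is handed in when it is done.

Besides the shell and the picture viewer there is one more tool, called by a JSON object that holds its "op" and its "data", one argument or row to a line. carry_out: Moves the arm, as the interface text tells. Its arguments: {"type":"object","properties":{"travel":{"type":"array"},"roll":{"type":"array"},"fingers":{"type":"array"},"squeeze":{"type":"number"}},"required":["travel","roll","fingers"]}

```bash
mkdir -p pics; cat > h.py <<'E'
from station import *
import numpy as np, cv2, json
def snap(n,f):
    s=snapshot(n); cv2.imwrite(f'pics/{f}.png',cv2.cvtColor(s['image'],cv2.COLOR_RGB2BGR))
    np.savez(f'pics/{f}.npz',K=s['camera_matrix'],P=s['pose']); return s
def load(f): d=np.load(f'pics/{f}.npz'); return d['K'],d['P']
def p2w(f,u,v,z):
    K,P=load(f); d=np.linalg.inv(K)@[u,v,1]; d=P[:3,:3]@[d[0],-d[1],-d[2]]; o=P[:3,3]
    return o+d*(z-o[2])/d[2]
def w2p(f,X):
    K,P=load(f); c=(np.atleast_2d(X)-P[:3,3])@P[:3,:3]; c=c*[1,-1,-1]; q=c@K.T; return q[:,:2]/q[:,2:]
E
python3 - <<'E'
from h import *
snap('top','t0');snap('side','s0')
for n in('t0','s0'):
    K,P=load(n);print(K.round(1).tolist(),P.round(3).tolist())
o=observe();print({k:np.round(v,3).tolist() for k,v in o.items()})
a=[cv2.imread(f'pics/{n}.png') for n in('t0','s0')]
E
```

```text
[[471.6, 0.0, 277.4], [0.0, 471.6, 210.4], [0.0, 0.0, 1.0]] [[-0.023, 0.997, -0.07, 424.893], [-1.0, -0.023, -0.003, -136.004], [-0.005, 0.07, 0.998, 1510.725], [0.0, 0.0, 0.0, 1.0]]
[[544.9, 0.0, 284.8], [0.0, 544.9, 207.4], [0.0, 0.0, 1.0]] [[-0.203, 0.49, -0.848, -1083.153], [-0.979, -0.109, 0.172, 223.128], [-0.008, 0.865, 0.502, 1078.434], [0.0, 0.0, 0.0, 1.0]]
{'clock': 0.1, 'qpos': [-1.376, 0.418, -0.01, 1.614, 0.005, 1.111, -0.053], 'qvel': [0.002, -0.002, 0.001, -0.001, 0.002, -0.0, -0.001], 'tau': [0.001, -86.581, 0.679, -43.564, 0.019, 0.005, -0.0], 'position': [145.949, 607.414, 244.721], 'tcp_rot': [0.118, 0.993, -0.001, -0.0], 'force': [-0.032, -0.569, -0.43], 'wrist_torque': [0.019, 0.007, -0.006], 'width': 1.001}
```

View pics/t0.png

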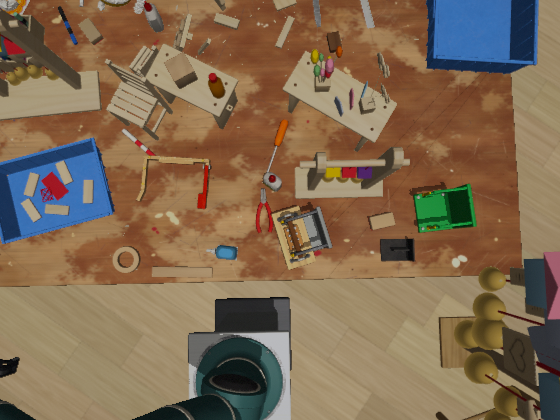

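View pics/s0.png

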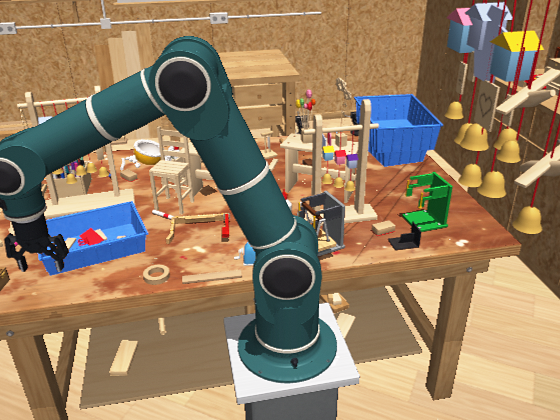

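The top view shows the grey stand with the tote at about (302,236), its mouth to the image left. The dock is at (175,180), open towards the robot, with the red catch at (205,187). The side view shows the stand at (320,220) and the dock at (200,222). Next I need enlarged crops.

```bash
python3 - <<'E'
from h import *
t=cv2.imread('pics/t0.png')
a=cv2.resize(t[195:275,260:340],(480,480),interpolation=cv2.INTER_CUBIC) # 6x
b=cv2.resize(t[140:225,125:225],(320*100//100,272),interpolation=cv2.INTER_CUBIC)
b=cv2.resize(t[145:217,130:217],None,fx=3.6,fy=3.6,interpolation=cv2.INTER_CUBIC)
c=np.zeros((580,800,3),np.uint8);c[:480,:480]=a;c[:b.shape[0],485:485+b.shape[1]]=b[:,:315]
s=cv2.imread('pics/s0.png');d=cv2.resize(s[185:265,290:350],None,fx=4,fy=4,interpolation=cv2.INTER_CUBIC)
c[260:580,485:725]=d
cv2.imwrite('pics/c0.png',c)
E
```

```text
(no output)
```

View pics/c0.png

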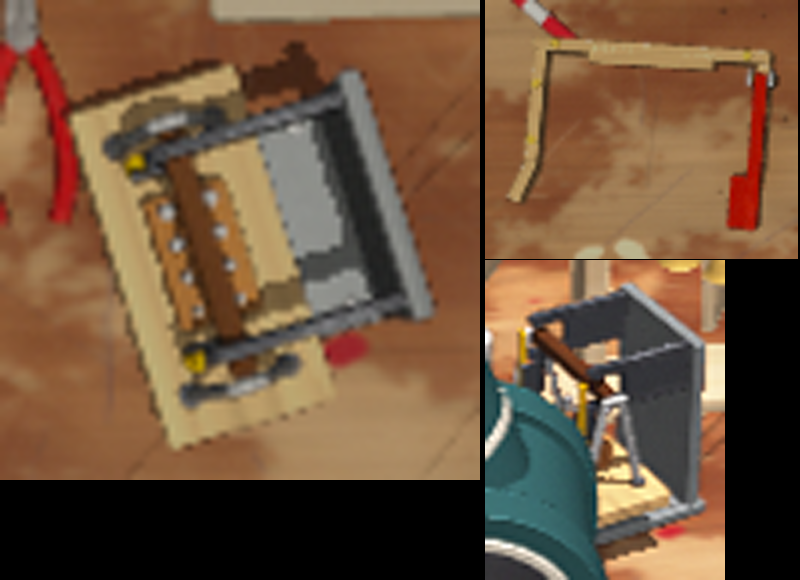

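```bash
cat > fit.py <<'E'
from h import *
from scipy.optimize import least_squares
def fit(f,X,uv,g):
    X=np.array(X,float);uv=np.array(uv,float)
    def T(p):
        c,s=np.cos(p[2]),np.sin(p[2]);R=np.array([[c,-s,0],[s,c,0],[0,0,1]]);return X@R.T+[p[0],p[1],0]
    r=least_squares(lambda p:(w2p(f,T(p))-uv).ravel(),g,x_scale=[100,100,1])
    return r.x,r.fun.reshape(-1,2).round(1).tolist()
E
python3 - <<'E'
from fit import *
A=lambda l:[(260+(u+.5)/6-.5,195+(v+.5)/6-.5) for u,v in l]
D=lambda l:[(130+(u-485+.5)/3.6-.5,145+(v+.5)/3.6-.5) for u,v in l]
tote=[[-45,90,59],[45,90,59],[-45,-90,59],[45,-90,59]]
tuv=A([(72,115),(238,65),(177,447),(333,405)])
st=[[-17,50,160],[-17,-50,160]];suv=A([(135,164),(195,358)])
print('tote',*fit('t0',tote,tuv,[300,-150,-1.3]))
print('bar',*fit('t0',[[0,62+4,150],[0,-62-4,150]],A([(174,125),(244,375)]),[300,-150,-1.3]))
print('keep',*fit('t0',st,suv,[300,-150,-1.3]))
bp=A([(338,75),(412,320)])
print('stand',*fit('t0',st+[[85,46,174],[85,-54+8,174]][:0],suv,[300,-150,-1.3]))
for q in bp: print('bp',p2w('t0',*q,174).round(1))
dk=[[-49,94,22],[50,94,24],[41,56,26],[41,-56,26],[-98,-80,22],[-52,-80,22]]
print('dock',*fit('t0',dk,D([(540,158),(549,63),(589,65),(714,72),(727,230),(730,175)]),[500,200,0]))
print(w2p('t0',[[0,0,0],[350,0,0]]))
E
```

```text
tote [ 442.35256051 -179.75363217   -1.30823062] [[-0.1, -0.2], [0.2, -0.1], [-1.1, 0.8], [1.1, -0.5]]
bar [ 444.92630994 -179.04372053   -1.32287688] [[-0.4, -1.3], [0.4, 1.3]]
keep [ 444.55711659 -174.01512901   -1.29470071] [[-0.2, -0.6], [0.2, 0.6]]
stand [ 444.55711659 -174.01512901   -1.29470071] [[-0.2, -0.6], [0.2, 0.6]]
bp [ 525.7 -241.5  174. ]
bp [ 409.2 -273.   174. ]
dock [ 6.44889962e+02  1.92290996e+02 -8.25695695e-02] [[-0.6, 1.6], [-0.8, -2.9], [-0.5, -0.1], [-0.1, 0.0], [0.9, 0.2], [1.1, 1.1]]
[[239.38053975 380.39548567]
 [237.47759205 268.02949533]]
```

```bash
cat >> h.py <<'E'
from scipy.spatial.transform import Rotation as Ro
def go(targets,yaw=None):
    """yaw: desired world angle of tool y"""
    o=observe();R=Ro.from_quat(o['tcp_rot']).as_matrix();p=np.array(o['position'])
    cy=np.arctan2(R[1,1],R[0,1])
    print('t',np.round(o['clock'],2),'p',p.round(1),'yawy',round(cy,4),'F',np.round(o['force'],1),'w',round(float(o['width']),3),'tz',R[:,2].round(3))
    for t in targets: print(((np.array(t)-p)@R/1000).round(4).tolist())
    if yaw is not None: print('roll',np.degrees(-(yaw-cy)).round(2))
E
python3 - <<'E'
from h import *
go([(450,300,245),(444.5,-179.5,232)],-1.307)
E
```

```text
t 0.1 p [145.9 607.4 244.7] yawy 1.335 F [-0.  -0.6 -0.4] w 1.001 tz [-0.    -0.001 -1.   ]
[-0.3675, -0.2279, 0.0]
[-0.4741, -0.6954, 0.0135]
roll 151.37
```

{"op": "carry_out", "data": {
  "travel": [
    [-0.3675,-0.2279,0],
    [-0.3675,-0.2279,0],
    [-0.3675,-0.2279,0],
    [-0.3675,-0.2279,0],
    [-0.3675,-0.2279,0],
    [-0.3675,-0.2279,0],
    [-0.3675,-0.2279,0],
    [-0.3675,-0.2279,0],
    [-0.474,-0.695,0.0135],
    [-0.474,-0.695,0.0135],
    [-0.474,-0.695,0.0135],
    [-0.474,-0.695,0.0135],
    [-0.474,-0.695,0.0135],
    [-0.474,-0.695,0.0135],
    [-0.474,-0.695,0.0135],
    [-0.474,-0.695,0.0135],
    [-0.474,-0.695,0.0135],
    [-0.474,-0.695,0.0135],
    [-0.474,-0.695,0.0135],
    [-0.474,-0.695,0.0135]
  ],
  "roll": [8,16,24,32,40,48,56,64,72,80,88,96,104,112,120,128,136,144,151.4,151.4],
  "fingers": [0.085,0.085,0.085,0.085,0.085,0.085,0.085,0.085,0.085,0.085,0.085,0.085,0.085,0.085,0.085,0.085,0.085,0.085,0.085,0.085]
}}

```text
clock: 2.1
position: [444.1, -180.1, 231.6]
tcp_rot: [0.992, 0.129, -0.0, 0.0]
force: [-0.5, 1.0, -1.0]
width: 0.996
```

```bash
python3 - <<'E'
from h import *
snap('top','t1');snap('side','s1')
t=cv2.imread('pics/t1.png');s=cv2.imread('pics/s1.png')
I=cv2.INTER_CUBIC
c=np.zeros((600,800,3),np.uint8)
c[:385,:455]=cv2.resize(t[150:215,133:218],None,fx=5.4,fy=5.4,interpolation=I)[:385,:455]   # dock top
a=cv2.resize(s[205:252,158:242],None,fx=4.0,fy=4.0,interpolation=I);c[390:390+a.shape[0],:a.shape[1]]=a
b=cv2.resize(t[195:275,260:340],None,fx=4.2,fy=4.2,interpolation=I);c[:336,460:796]=b
d=cv2.resize(s[175:265,270:360],None,fx=2.8,fy=2.8,interpolation=I);c[340:592,460:712]=d
cv2.imwrite('pics/c1.png',c)
go([(444.5,-179.5,142)],-1.307)
E
```

```text
Traceback (most recent call last):
ValueError: could not broadcast input array from shape (351,455,3) into shape (385,455,3)
```

```bash
python3 - <<'E'
from h import *
t=cv2.imread('pics/t1.png');s=cv2.imread('pics/s1.png')
I=cv2.INTER_CUBIC
c=np.zeros((600,800,3),np.uint8)
c[:351,:455]=cv2.resize(t[150:215,133:218],None,fx=5.4,fy=5.4,interpolation=I)[:351,:455]   # dock top
a=cv2.resize(s[205:252,158:242],None,fx=4.0,fy=4.0,interpolation=I);c[390:390+a.shape[0],:a.shape[1]]=a
b=cv2.resize(t[195:275,260:340],None,fx=4.2,fy=4.2,interpolation=I);c[:336,460:796]=b
d=cv2.resize(s[175:265,270:360],None,fx=2.8,fy=2.8,interpolation=I);c[340:592,460:712]=d
cv2.imwrite('pics/c1.png',c)
go([(444.5,-179.5,142)],-1.307)
E
```

```text
t 2.2 p [ 444.5 -177.9  231.6] yawy -1.3025 F [ 0.2 -0.6 -0.5] w 0.995 tz [-0.001  0.    -1.   ]
[-0.0004, 0.0015, 0.0896]
roll 0.26
```

View pics/c1.png

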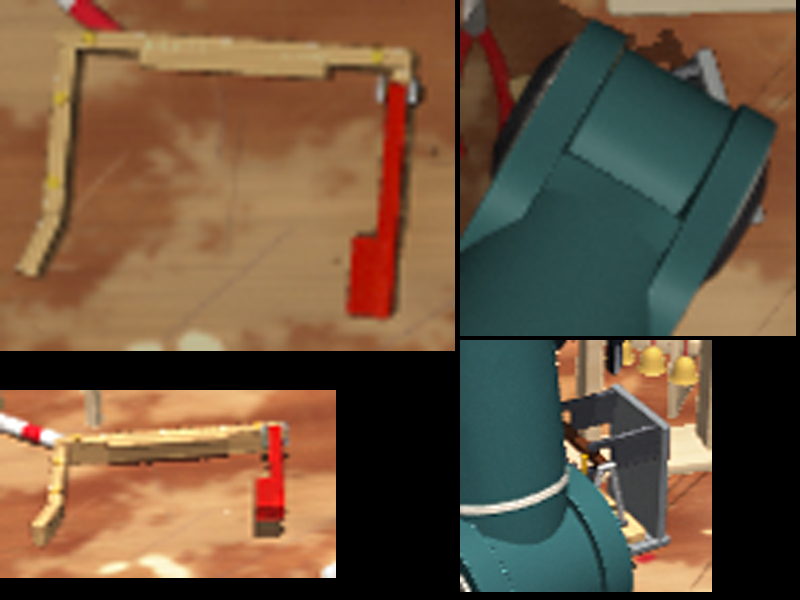

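```bash
python3 - <<'E'
from fit import *
D=lambda l:[(133+(u+.5)/5.4-.5,150+(v+.5)/5.4-.5) for u,v in l]
dk=[[41,56,26],[41,-56,26],[50,94,24],[-49,94,22],[-98,-80,29],[-52,-80,29],[-98,-104,29]]
uv=D([(141,62),(329,76),(76,50),(68,193),(347,314),(353,235),(391,317)])
print('dock',*fit('t1',dk,uv,[500,200,0]))
print('dock',*fit('t1',dk[:4],uv[:4],[500,200,0]))
S=lambda l:[(158+(u+.5)/4-.5,205+(v-390+.5)/4-.5) for u,v in l]
dk2=[[50,94,26],[-49,94,22],[-85,None,22]]
p=fit('t1',dk,uv,[500,200,0])[0]
c,s=np.cos(p[2]),np.sin(p[2])
for X in [[-85,106,22],[-52,-104,29],[-98,-80,29],[-98,-80,20],[-98,-104,29]]:
    q=w2p('s1',[[c*X[0]-s*X[1]+p[0],s*X[0]+c*X[1]+p[1],X[2]]])[0]; print(X,(q-[158,205])*4+[0,390])
print('entry',p[0]-155*c,p[1]-155*s)
E
```

```text
dock [ 6.49785838e+02  1.91214495e+02 -1.05951941e-01] [[0.0, -0.4], [0.2, -0.1], [0.7, -1.8], [-0.8, 2.6], [0.1, -0.2], [0.3, -0.0], [-0.5, -0.1]]
dock [ 6.50183799e+02  1.91194820e+02 -1.03257318e-01] [[-0.0, -0.4], [0.2, -0.3], [0.6, -1.8], [-0.8, 2.5]]
[-85, 106, 22] [ 42.99641349 524.44415426]
[-52, -104, 29] [281.05995152 483.60172789]
[-98, -80, 29] [254.25141236 512.94818346]
[-98, -80, 20] [254.92861466 521.48567036]
[-98, -104, 29] [281.54713781 511.29280463]
entry 495.65502452085053 207.6063371797882
```

{"op": "carry_out", "data": {
  "travel": [
    [0,0.0015,0.03],
    [0,0.0015,0.06],
    [0,0.0015,0.0895],
    [0,0.0015,0.0895],
    [0,0.0015,0.0895]
  ],
  "roll": [0,0,0,0,0],
  "fingers": [0.085,0.085,0.085,0.085,0.085]
}}

```text
clock: 2.7
position: [445.1, -179.7, 143.0]
tcp_rot: [0.991, 0.133, -0.0, -0.0]
force: [-0.3, 0.3, 0.2]
width: 0.997
```

{"op": "carry_out", "data": {
  "travel": [
    [0,0,0.001],
    [0,0,0.001],
    [0,0,0.001],
    [0,0,0.001],
    [0,0,0.001],
    [0,0,0.001],
    [0,0,0.001],
    [0,0,0.001],
    [0,0,0.001],
    [0,0,0.001]
  ],
  "roll": [0,0,0,0,0,0,0,0,0,0],
  "fingers": [0.0,0.0,0.0,0.0,0.0,0.0,0.0,0.0,0.0,0.0],
  "squeeze": 70
}}

```text
clock: 3.7
position: [445.0, -180.3, 141.7]
tcp_rot: [0.991, 0.131, 0.0, -0.0]
force: [-2.9, 1.8, 11.0]
width: 0.15
```

```bash
python3 - <<'E'
from h import *
o=np.array(observe()['position']);x=np.array([np.cos(-1.307),np.sin(-1.307),0])
go([o-x*20,o-x*35])
E
```

```text
t 3.7 p [ 445.  -180.3  141.7] yawy -1.307 F [-2.9  1.8 11. ] w 0.15 tz [ 0.  0. -1.]
[-0.0, -0.02, 0.0]
[-0.0, -0.035, 0.0]
```

{"op": "carry_out", "data": {
  "travel": [
    [0,0,-0.002],
    [0,0,-0.003],
    [0,-0.004,-0.003],
    [0,-0.008,-0.003],
    [0,-0.012,-0.003],
    [0,-0.016,-0.003],
    [0,-0.02,-0.003],
    [0,-0.024,-0.003],
    [0,-0.028,-0.003],
    [0,-0.032,-0.003],
    [0,-0.036,-0.003],
    [0,-0.036,-0.003],
    [0,-0.036,-0.003]
  ],
  "roll": [0,0,0,0,0,0,0,0,0,0,0,0,0],
  "fingers": [0.0,0.0,0.0,0.0,0.0,0.0,0.0,0.0,0.0,0.0,0.0,0.0,0.0]
}}

```text
clock: 5.0
position: [435.7, -145.4, 144.5]
tcp_rot: [0.991, 0.131, 0.0, -0.0]
force: [0.4, -2.5, -1.8]
width: 0.144
```

```bash
python3 - <<'E'
from h import *
go([])
t=snap('top','t2');s=snap('side','s2')
t=cv2.imread('pics/t2.png');s=cv2.imread('pics/s2.png');I=cv2.INTER_CUBIC
c=np.zeros((400,800,3),np.uint8)
c[:400,:400]=cv2.resize(t[195:275,250:330],(400,400),interpolation=I)
c[:,400:]=cv2.resize(s[180:260,270:350],(400,400),interpolation=I)
cv2.imwrite('pics/c2.png',c)
E
```

```text
t 5.0 p [ 435.7 -145.4  144.5] yawy -1.3072 F [ 0.4 -2.5 -1.8] w 0.144 tz [ 0.  0. -1.]
```

View pics/c2.png

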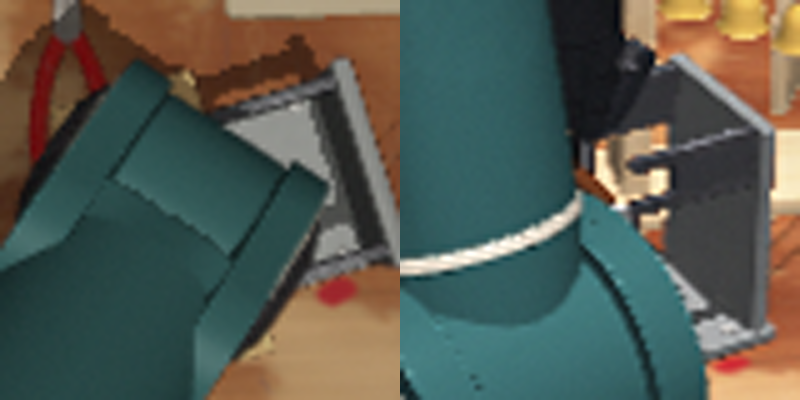

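{"op": "carry_out", "data": {
  "travel": [
    [0,-0.004,0],
    [0,-0.004,-0.004],
    [0,-0.004,-0.008],
    [0,-0.004,-0.012],
    [0,-0.004,-0.016],
    [0,-0.004,-0.02],
    [0,-0.004,-0.024],
    [0,-0.004,-0.024],
    [0,-0.004,-0.024]
  ],
  "roll": [0,0,0,0,0,0,0,0,0],
  "fingers": [0.0,0.0,0.0,0.0,0.0,0.0,0.0,0.0,0.0]
}}

```text
clock: 6.0
position: [434.5, -141.5, 168.3]
tcp_rot: [0.991, 0.131, 0.0, -0.0]
force: [-0.3, 1.0, -4.8]
width: 0.155
```

{"op": "carry_out", "data": {
  "travel": [
    [0,-0.01,0],
    [0,-0.022,0],
    [0,-0.036,0],
    [0,-0.05,0],
    [0,-0.06,0],
    [0,-0.065,0],
    [0,-0.065,-0.02],
    [0,-0.065,-0.05],
    [0,-0.065,-0.08],
    [0,-0.065,-0.105],
    [0,-0.065,-0.105]
  ],
  "roll": [0,0,0,0,0,0,0,0,0,0,0],
  "fingers": [0.0,0.0,0.0,0.0,0.0,0.0,0.0,0.0,0.0,0.0,0.0]
}}

```text
clock: 7.1
position: [418.7, -78.9, 275.6]
tcp_rot: [0.991, 0.131, 0.002, -0.001]
force: [-0.2, 0.4, -6.0]
width: 0.148
```

```bash
python3 - <<'E'
from h import *
c,s=np.cos(-.105),np.sin(-.105)
go([(650-170*c,191.2-170*s,272),(650-160*c,191.2-160*s,150)],-.105)
snap('top','t3');snap('side','s3')
a=np.vstack([cv2.imread('pics/t3.png')[130:300],cv2.imread('pics/s3.png')[40:280]])
cv2.imwrite('pics/c3.png',cv2.resize(a,None,fx=1.4,fy=1.4,interpolation=cv2.INTER_CUBIC))
E
```

```text
t 7.1 p [418.7 -78.9 275.6] yawy -1.3073 F [-0.2  0.4 -6. ] w 0.148 tz [ 0.004  0.002 -1.   ]
[0.135, -0.2617, 0.0043]
[0.1438, -0.2581, 0.1263]
roll -68.89
```

View pics/c3.png

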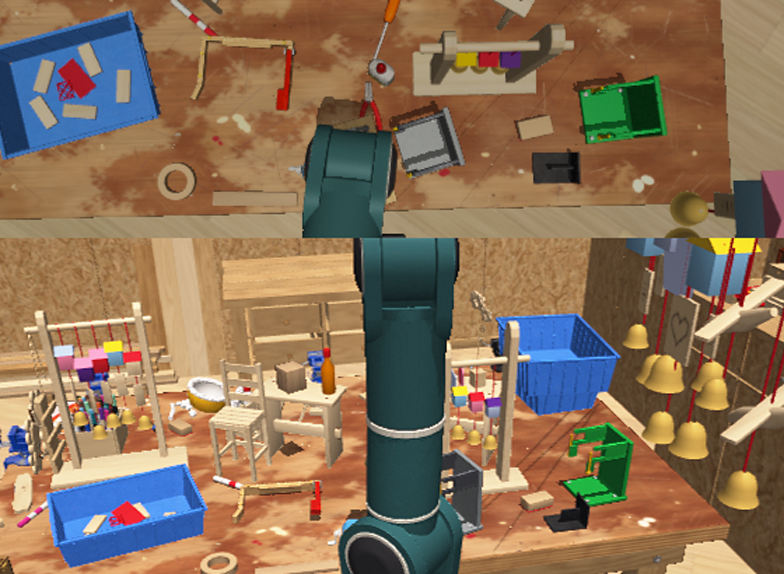

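{"op": "carry_out", "data": {
  "travel": [
    [0.135,-0.262,0.004],
    [0.135,-0.262,0.004],
    [0.135,-0.262,0.004],
    [0.135,-0.262,0.004],
    [0.135,-0.262,0.004],
    [0.135,-0.262,0.004],
    [0.135,-0.262,0.004],
    [0.135,-0.262,0.004],
    [0.135,-0.262,0.004],
    [0.135,-0.262,0.004],
    [0.135,-0.262,0.004],
    [0.135,-0.262,0.004],
    [0.135,-0.262,0.004]
  ],
  "roll": [-6,-12,-18,-24,-30,-36,-42,-48,-54,-60,-66,-68.9,-68.9],
  "fingers": [0.0,0.0,0.0,0.0,0.0,0.0,0.0,0.0,0.0,0.0,0.0,0.0,0.0]
}}

```text
clock: 8.5
position: [479.2, 208.7, 267.2]
tcp_rot: [0.743, 0.669, -0.002, -0.0]
force: [0.1, -0.5, -4.9]
width: 0.147
```

```bash
python3 - <<'E'
from h import *
c,s=np.cos(-.105),np.sin(-.105)
go([(650-157*c,191.2-157*s,z) for z in (270,160,104)],-.105)
E
```

```text
t 8.5 p [479.2 208.7 267.2] yawy -0.1045 F [ 0.1 -0.5 -4.9] w 0.147 tz [-0.003 -0.002 -1.   ]
[0.0004, 0.0147, -0.0028]
[0.0007, 0.0149, 0.1072]
[0.0008, 0.0151, 0.1632]
roll 0.03
```

{"op": "carry_out", "data": {
  "travel": [
    [0.0005,0.015,0.02],
    [0.0005,0.015,0.06],
    [0.0005,0.015,0.1],
    [0.0005,0.015,0.135],
    [0.0005,0.015,0.155],
    [0.0005,0.015,0.163],
    [0.0005,0.015,0.163],
    [0.0005,0.015,0.163]
  ],
  "roll": [0,0,0,0,0,0,0,0],
  "fingers": [0.0,0.0,0.0,0.0,0.0,0.0,0.0,0.0]
}}

```text
clock: 9.3
position: [495.1, 208.1, 106.9]
tcp_rot: [0.743, 0.669, 0.0, 0.0]
force: [1.1, -0.4, -5.0]
width: 0.15
```

```bash
python3 - <<'E'
from h import *
c,s=np.cos(-.105),np.sin(-.105)
go([(650-157*c,191.2-157*s,100)],-.105)
snap('top','t4');snap('side','s4')
I=cv2.INTER_CUBIC
a=cv2.resize(cv2.imread('pics/t4.png')[145:245,125:225],(400,400),interpolation=I);b=cv2.resize(cv2.imread('pics/s4.png')[160:280,150:270],(400,400),interpolation=I)
cv2.imwrite('pics/c4.png',np.hstack([a,b]))
E
```

```text
t 9.3 p [495.1 208.1 106.9] yawy -0.1057 F [ 1.1 -0.4 -5. ] w 0.15 tz [ 0.001  0.    -1.   ]
[-0.0006, -0.0012, 0.0069]
roll -0.04
```

View pics/c4.png

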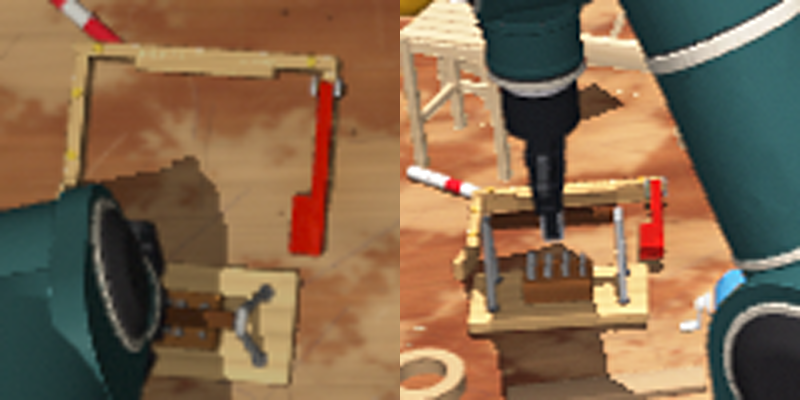

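```bash
python3 - <<'E'
from fit import *
T=lambda u,v:(125+(u+.5)/4-.5,145+(v+.5)/4-.5)
S=lambda u,v:(150+(u-400+.5)*.3-.5,160+(v+.5)*.3-.5)
zt=24
for u,v in [(299,272),(289,385)]: print('top',p2w('t4',*T(u,v),zt).round(1))
for u,v in [(469,319),(645,319),(648,265)]: print('side',p2w('s4',*S(u,v),zt).round(1))
print(fit('t4',[[45,-90,zt],[-45,-90,zt]],[T(299,272),T(289,385)],[495,208,-.1]))
# prediction: tote at tcp
c,s=np.cos(-.1057),np.sin(-.1057)
for X in [[45,-90,zt],[-45,-90,zt],[-45,90,zt]]:
    print('pred',X,round(495.1+c*X[0]-s*X[1],1),round(208.1+s*X[0]+c*X[1],1))
E
```

```text
top [528.  115.4  24. ]
top [439.1 124.2  24. ]
side [468.2 302.5  24. ]
side [430. 129.  24.]
side [527.8 115.3  24. ]
(array([ 4.92475642e+02,  2.09351845e+02, -9.95303757e-02]), [[0.0, -0.1], [-0.0, 0.1]])
pred [45, -90, 24] 530.4 113.9
pred [-45, -90, 24] 440.9 123.3
pred [-45, 90, 24] 459.8 302.3
```

{"op": "carry_out", "data": {
  "travel": [
    [-0.0018,0,0.003],
    [-0.0018,0,0.006],
    [-0.0018,0,0.007],
    [-0.0018,0,0.007],
    [-0.0018,0,0.007]
  ],
  "roll": [0,0,0,0,0],
  "fingers": [0.0,0.0,0.0,0.0,0.0]
}}

```text
clock: 9.9
position: [494.6, 206.3, 99.3]
tcp_rot: [0.743, 0.669, -0.0, 0.0]
force: [0.3, -0.5, -4.2]
width: 0.148
```

{"op": "carry_out", "data": {
  "travel": [
    [0,0,0.001],
    [0,0,0.001],
    [0,0,0.001]
  ],
  "roll": [0,0,0],
  "fingers": [0,0,0]
}}

```text
clock: 10.2
position: [494.7, 206.5, 98.9]
tcp_rot: [0.743, 0.669, 0.0, -0.0]
force: [-4.0, -1.8, 8.9]
width: 0.147
```

{"op": "carry_out", "data": {
  "travel": [
    [0,0,-0.0006],
    [0,0,-0.0006],
    [0,0.003,-0.0006],
    [0,0.006,-0.0006],
    [0,0.009,-0.0006],
    [0,0.012,-0.0006],
    [0,0.015,-0.0006],
    [0,0.018,-0.0006],
    [0,0.018,-0.0006]
  ],
  "roll": [0,0,0,0,0,0,0,0,0],
  "fingers": [0,0,0,0,0,0,0,0,0]
}}

```text
clock: 11.1
position: [513.0, 204.4, 98.9]
tcp_rot: [0.743, 0.669, 0.0, 0.0]
force: [1.7, 0.3, 0.9]
width: 0.148
```

{"op": "carry_out", "data": {
  "travel": [
    [0,0.003,0],
    [0,0.006,0],
    [0,0.009,0],
    [0,0.012,0],
    [0,0.015,0],
    [0,0.018,0],
    [0,0.021,0],
    [0,0.024,0],
    [0,0.027,0],
    [0,0.03,0],
    [0,0.033,0],
    [0,0.036,0],
    [0,0.039,0],
    [0,0.042,0],
    [0,0.045,0],
    [0,0.048,0],
    [0,0.051,0],
    [0,0.054,0],
    [0,0.057,0],
    [0,0.06,0]
  ],
  "roll": [0,0,0,0,0,0,0,0,0,0,0,0,0,0,0,0,0,0,0,0],
  "fingers": [0,0,0,0,0,0,0,0,0,0,0,0,0,0,0,0,0,0,0,0]
}}

```text
clock: 13.1
position: [572.1, 198.2, 99.0]
tcp_rot: [0.743, 0.669, -0.0, -0.0]
force: [-4.5, 1.7, 6.0]
width: 0.145
```

```bash
python3 - <<'E'
from h import *
c,s=np.cos(-.105),np.sin(-.105)
go([(650+2*c+1.2*s,191.2+2*s-1.2*c,99)],-.105)
snap('top','t5');snap('side','s5')
I=cv2.INTER_CUBIC
a=cv2.resize(cv2.imread('pics/t5.png')[135:235,125:225],(400,400),interpolation=I);b=cv2.resize(cv2.imread('pics/s5.png')[150:270,150:270],(400,400),interpolation=I)
cv2.imwrite('pics/c5.png',np.hstack([a,b]))
E
```

```text
t 13.1 p [572.1 198.2  99. ] yawy -0.1048 F [-4.5  1.7  6. ] w 0.145 tz [-0. -0. -1.]
[-0.0001, 0.0802, -0.0001]
roll 0.01
```

View pics/c5.png

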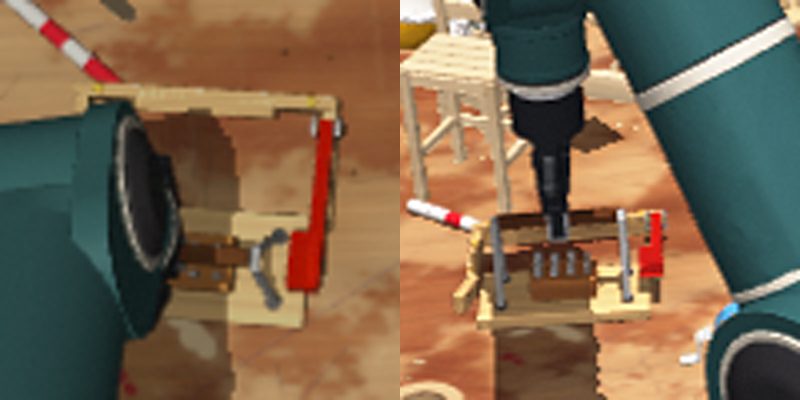

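Both views show the tote's right edge under the lifted red catch nose at (303,262), with the base squared between the rails. The bench load is slightly high, so I'll ease up 0.4 mm and go on.

{"op": "carry_out", "data": {
  "travel": [
    [0,0.003,-0.0004],
    [0,0.006,-0.0004],
    [0,0.009,-0.0004],
    [0,0.012,-0.0004],
    [0,0.015,-0.0004],
    [0,0.018,-0.0004],
    [0,0.021,-0.0004],
    [0,0.024,-0.0004],
    [0,0.027,-0.0004],
    [0,0.03,-0.0004],
    [0,0.033,-0.0004],
    [0,0.036,-0.0004],
    [0,0.039,-0.0004],
    [0,0.042,-0.0004],
    [0,0.045,-0.0004],
    [0,0.048,-0.0004],
    [0,0.051,-0.0004],
    [0,0.054,-0.0004],
    [0,0.057,-0.0004],
    [0,0.06,-0.0004]
  ],
  "roll": [0,0,0,0,0,0,0,0,0,0,0,0,0,0,0,0,0,0,0,0],
  "fingers": [0,0,0,0,0,0,0,0,0,0,0,0,0,0,0,0,0,0,0,0]
}}

```text
clock: 15.2
position: [632.0, 191.9, 99.3]
tcp_rot: [0.743, 0.669, -0.0, 0.0]
force: [0.1, 0.3, -5.0]
width: 0.15
```

{"op": "carry_out", "data": {
  "travel": [
    [0,0.003,0],
    [0,0.006,0],
    [0,0.009,0],
    [0,0.012,0],
    [0,0.014,0],
    [0,0.016,0],
    [0,0.018,0],
    [0,0.02,0],
    [0,0.02,0],
    [0,0.02,0]
  ],
  "roll": [0,0,0,0,0,0,0,0,0,0],
  "fingers": [0,0,0,0,0,0,0,0,0,0]
}}

```text
clock: 16.2
position: [651.7, 189.8, 99.3]
tcp_rot: [0.743, 0.669, -0.0, 0.0]
force: [1.9, -0.2, -4.7]
width: 0.146
```

```bash
python3 - <<'E'
from h import *
c,s=np.cos(-.105),np.sin(-.105)
go([(650+2*c+1.2*s,191.2+2*s-1.2*c,99)],-.105)
snap('top','t6');snap('side','s6')
I=cv2.INTER_CUBIC
a=cv2.resize(cv2.imread('pics/t6.png')[135:235,125:225],(400,400),interpolation=I);b=cv2.resize(cv2.imread('pics/s6.png')[180:260,170:250],(400,400),interpolation=I)
cv2.imwrite('pics/c6.png',np.hstack([a,b]))
E
```

```text
t 16.2 p [651.7 189.8  99.3] yawy -0.1049 F [ 1.9 -0.2 -4.7] w 0.146 tz [ 0. -0. -1.]
[0.0001, 0.0002, 0.0003]
roll 0.01
```

View pics/c6.png

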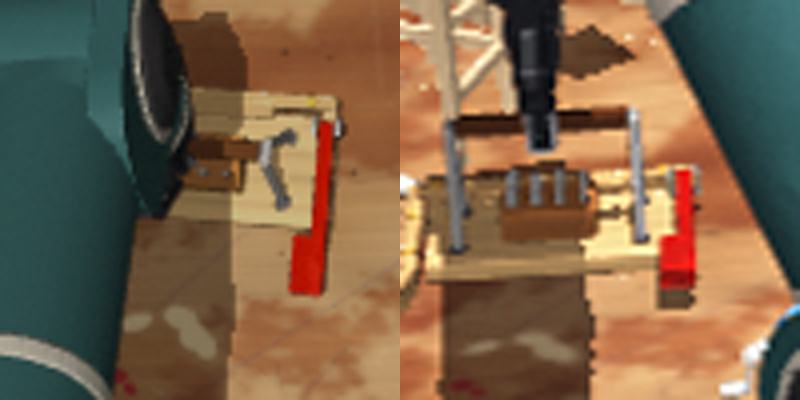

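```bash
python3 - <<'E'
from h import *
T=lambda u,v:(125+(u+.5)/4-.5,135+(v+.5)/4-.5)
c,s=np.cos(-.105),np.sin(-.105)
for u,v,z in [(312,229,16),(170,214,16),(225,224,16),(293,235,29),(290,293,29)]:
    d=p2w('t6',*T(u,v),z)-[650,191.2,0]; print(round(d[0]*c+d[1]*s,1),round(-d[0]*s+d[1]*c,1))
E
```

```text
-46.1 -90.9
-43.4 23.2
-47.8 -21.4
-53.3 -78.7
-99.3 -80.6
```

{"op": "carry_out", "data": {
  "travel": [
    [0,0.001,0],
    [0,0.0015,0.0002],
    [0,0.0015,0.0003],
    [0,0.0015,0.0003],
    [0,0.0015,0.0003],
    [0,0.0015,0.0003],
    [0,0.0015,0.0003],
    [0,0.0015,0.0003],
    [0,0.0015,0.0003],
    [0,0.0015,0.0003],
    [0,0.0015,0.0003]
  ],
  "roll": [0,0,0,0,0,0,0,0,0,0,0],
  "fingers": [0,0,0,0.03,0.06,0.085,0.085,0.085,0.085,0.085,0.085]
}}

```text
clock: 17.4
position: [653.1, 189.6, 99.0]
tcp_rot: [0.743, 0.669, -0.0, 0.0]
force: [-0.8, 0.6, -0.6]
width: 0.999
```

{"op": "carry_out", "data": {
  "travel": [
    [0,0,-0.01],
    [0,0,-0.03],
    [0,0,-0.06],
    [0,0,-0.1],
    [0,0,-0.14],
    [0,-0.04,-0.15],
    [0,-0.09,-0.15],
    [0,-0.14,-0.15],
    [0,-0.19,-0.15],
    [0,-0.22,-0.15],
    [0,-0.22,-0.15],
    [0,-0.22,-0.15]
  ],
  "roll": [0,0,0,0,0,0,0,0,0,0,0,0],
  "fingers": [0.085,0.085,0.085,0.085,0.085,0.085,0.085,0.085,0.085,0.085,0.085,0.085]
}}

```text
clock: 18.6
position: [434.4, 213.0, 250.0]
tcp_rot: [0.743, 0.669, 0.001, -0.0]
force: [-0.3, 0.1, 0.6]
width: 0.997
```

```bash
python3 - <<'E'
from h import *
go([])
snap('top','t7');snap('side','s7')
I=cv2.INTER_CUBIC
t=cv2.imread('pics/t7.png');s=cv2.imread('pics/s7.png')
f=lambda im,r,c:cv2.resize(im[r:r+75,c:c+100],(400,300),interpolation=I)
cv2.imwrite('pics/c7.png',np.vstack([np.hstack([f(t,145,125),f(s,180,150)]),np.hstack([f(t,195,250),f(s,180,280)])]))
E
```

```text
t 18.6 p [434.4 213.  250. ] yawy -0.1041 F [-0.3  0.1  0.6] w 0.997 tz [ 0.001  0.001 -1.   ]
```

View pics/c7.png

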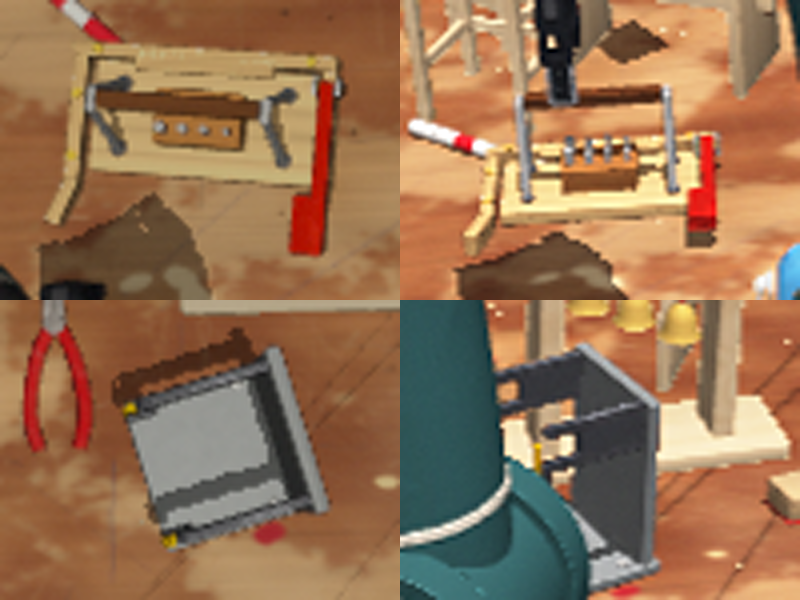

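The tote is home. The catch nose at (307,225) is down behind the base's rear edge at (305,185), both yellow keepers are upright and the gripper is clear.

```bash
python3 -c "
from station import *
print(hand_in(), observe()['clock'])"
```

```text
the job is handed in; nothing more can be done
the job is handed in; nothing more can be done
```

The tote is fully home in the dock with the red catch shut behind it, and the job is handed in. The last clock reading before hand-in was 18.6 s of the 51 s allowed.

I pushed the bar out about 40 mm against the keepers and lifted it over them. Then I set the tote down about 156 mm before home, slid it in at about 30 mm/s, let go and backed off.

**Last checks:**
- **Tote position:** before a last 1.5 mm push, the top view put its origin within about 2 mm of home, on a calibration good to about 2 mm.
- **Catch and keepers:** in the last pictures the catch lies down behind the base and both keepers stand upright.
- **Gripper:** it is open and clear, with force readings near zero.
- **Other things:** those visible in the last close-up crops look unmoved. I did not compare every one of them before and after.

**What disagreed:**
- **Dock fit:** two points on the left rail, one at its back corner and one at the flare bend, were off by about 2–3 pixels (6–8 mm). I relied on the stop lip and catch points, and the side view agreed with those.
- **Contact forces:** the tool pressed down a little more than intended at the grasp (11 N), at set-down (9 N) and mid-slide (6 N). I eased up by 0.4–3 mm each time, and the tote did not tip.
- **End of the slide:** the force reading (about −5 N) showed the tote partly carried by the gripper over the last stretch. I lowered it 0.3 mm onto the bench before letting go.

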